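# Close the vent and hover a weight over the dead-weight tester

### The arm

A 6-joint arm with a two-finger parallel gripper is mounted at the origin on the work surface. World frame = base frame: x ahead of the robot, y to its left, z up, the work surface at z = 0. Lengths are in m, angles in degrees, forces in N, time in s.
With the tool pointing down it reaches from about 0.4 to 0.825 m from the base axis. Payload 7 kg.
Tool frame: the origin (TCP) lies midway between the tips of the shut fingers; the grasp point (between the pads) lies 19 mm behind it; z points along the fingers, y is the direction in which the jaws open and shut (so a half turn about z gives the same grasp; the last joint's range is limited). The gripper opens to 88 mm and grips with 3 to 60 N. Pads are 19 mm wide; open, the fingers measure 130 mm over their backs; the gripper's body (78 mm by 193 mm) begins 47 mm behind the grasp point.
Start: joints at [87.897, 20.546, 0.682, 0, -70.136, -16.507], TCP at [0.215, 0.64, 0.227] pointing down, gripper open.
Joint ranges: [-176.03, 176.03], [-82.01, 121.73], [-58.28, 71.71], [-173.87, 95.51], [-174.79, -0.11], [-173.66, 173.66]. Speed limits (degrees/s): [136.94, 136.94, 172.46, 180, 180, 180].

### API

Orientations are given as [roll, pitch, yaw] about the fixed x, y, z axes, in that order (R = Rz(yaw) Ry(pitch) Rx(roll)).
In Python, from plant import r gives the robot as it stands. The module is installed in compiled form; this text tells all that it offers.
- The arm moves only by the tool send_rows, never from a script. Its argument "motion" is a list of rows, each an object with "travel": the shift along the tool's x, y, z in m, a list of three; "spin": the turn about the tool's z in degrees. In form: [{"travel": [tx, ty, tz], "spin": spin}, ...]. A call has 1 to 5 rows; each row shifts and turns the pose as measured when the row begins, along the tool's axes as they then stand; what a row does not reach is not made up. A row lasts 1/12 s, in which the tool goes at most 41.7 mm and 7.16 degrees, less where a joint would pass 70% of its speed; a pose out of reach is approached as far as the arm can. A call is refused whole if a number of a shift passes 0.0417 or a number of a turn 7.16, either way. A call with a gripper value outside its range is refused whole. "gripper" is the gripper command: -1 is shut, 1 is fully open, values between are in proportion, set as the call begins (left out, the last holds). The fingers move at their own pace and stop on an object; "squeeze" is the grip in N (left out, the last holds). Time passes only in rows, so rows that do not move let the fingers close. It gives the time, the measured TCP pose, the force and the opening at its end, in the units of the state.
- r.get_state(): the state, without advancing time (a new reading comes with each control period).
- r.capture(name): name is "scene" or "top" or "wrist"; returns (picture, depth): 400x640x3 uint8, blue, green, red; 400x640 float32, m along the optical axis (not along the pixel's ray), 0 where there is no reading.
- r.get_calibration(name): a dict with "fov_y" (degrees; the focal length in pixels is half the picture's height over the tangent of half this angle, whatever the lens; pixels are square), "cx", "cy" (the principal point, pixels), "k1" (the pictures are not rectified: a ray, as slopes to the right and down, at radius r is drawn at 1 + k1 r^2 times it, then the intrinsics apply), "origin" and "orientation" of the camera in the world. Camera axes: x right, y down, z forward; pixel columns grow to the right and rows downward; lengths in m; the calibration is good to about 2 mm. A picture is of the moment at which its call begins: read the wrist's pose just before it. get_calibration takes no time and is no camera call; for the wrist camera it gives the pose at the moment of the call.
- r.close_job(): hands the job in, once; it reports no verdict.
Trained networks look in the newest picture that a camera, given by its name, has taken for a name from the list of things; names that differ only in an ending like _2 or _b are one class to them, and where a whole thing is asked for, a point or a joint stands for the part that bears it (a point fixed in the world has none). Each returns a list of dicts, best first, with "conf" (0 to 1); they miss things now and then, are a little off and sometimes report something else, mostly with a low value. They report only what shows in the picture. A call takes as long as a camera call. They do not tell look-alikes from the thing itself.
- r.boxes_of(camera, target): "at" ([x, y, z] in m, in the coordinates of the camera as it stood for that picture, good to about 4 mm: the middle of the surface that is visible of it).
- r.pinpoint(camera, target): "at" ([x, y, z] in m, in the coordinates of the camera as it stood for that picture, good to about 4 mm: a listed point, or the origin of a listed thing).
The state is a dict: "time_s": time; "joints": joint angles; "qd": joint speeds; "joint_torque": joint torques, N m; "tcp_pos": TCP position; "eef_rot": TCP orientation; "contact_force": force on the tool from outside, world axes, zero at the start; "moment": the same for the moment, N m; "gripper_width": finger opening in m.
Only numpy, scipy, OpenCV 4.12 (cv2) and the standard library are available. Lean on these libraries where they do the work, as an engineer would, in place of code of your own. Each camera call takes 0.05 s, during which the arm holds its last target. There are 200 camera calls.

### The job

First turn the blue vent knob on the pressure tester fully clockwise to its end stop, with the weights still standing where they are. Then take the brass weight by its stem, lift it over the pipe manifold and bring it above the stack on the tester's weight carrier, level and centred on the spigot, about a centimetre clear of the spigot's tip. Finish there, still holding it in the air: the weight must not touch the tester or the manifold at any time, the arm must not bump the manifold, and the other two weights and the spare gauge stay where they are.

Things in the scene. Friction and masses are not known exactly. Their poses are not given: they have to be found in the camera images.
- brass_weight: loose 0.7 kg weight: disc 72 mm across, 20 mm thick, with a round upright grip stem 26 mm across on its middle, from 20 to 75 mm above the underside; a recess 30 mm across, 14 mm deep, in the middle of the underside. Origin: centre of the underside, z up along the stem. Brass yellow; two others of the same shape stand by it.
- steel_weight: same shape as the brass weight, silver grey; leave alone. Origin: centre of the underside.
- black_weight: same shape as the brass weight, black; leave alone. Origin: centre of the underside.
- mat: grey rubber mat, 260 (x) by 270 (y) mm, 4 mm thick, fixed on the bench, on which the three weights stand at least 100 mm apart, centre to centre. Origin: centre of the underside.
- tester: fixed pressure tester: cream housing 360 (its x) by 240 (y) mm, flat top at 80 mm. In its frame: at (50, 50) mm the weight carrier bearing two black discs 84 mm across, top at 143 mm; at (-90, -50) the vent knob; at (135, -75) a gauge on a post, 90 mm wide, 28 thick along x, top at 240 mm. Two ball-ended spokes beside its -y face, up to 160 mm high. Origin: under its centre, at bench height; z up.
- spigot_tip (a point): top end of the tester's steel spigot (16 mm diameter, 16 mm tall, tapered tip), which sticks up from the middle of the black discs, 159 mm above the bench. z up, axes as the tester's.
- vent (a joint): angle of the vent knob, rad: grows as the knob is turned clockwise seen from above; range 0 to 2.6, 2.6 is the clockwise end stop (vent closed). It stays where it is left; turning takes about 0.05 N m. It starts 0.7 to 1.4 rad short of the stop.
- vent_grip (a point): on the vertical axis of the blue vent knob, at grip height, 117 mm above the bench. The grip is an upright bar 42 mm long along this point's x, 14 mm wide along its y, from 20 mm below this point to 7 mm above, on a disc 44 mm across whose top is 23 mm below this point. The point turns with the knob.
- manifold: fixed pipe manifold standing between the weights and the tester: steel and copper pipes on grey posts, 380 mm long along its x, 50 mm wide at the feet along its y, highest parts (red valve handles) 130 mm above the bench. Origin: under its centre at bench height.
- spare_gauge: loose pressure gauge lying face up, 100 mm in diameter, 36 mm high, brass stem towards its +y; leave alone. Origin: centre of the underside.
There are look-alikes about, which are no part of the job. Of the things shaped like the brass_weight, the brass one is meant.

How it is judged:
By the outcome, as a careful person would: the job done as asked, in the order asked, and still so for the second after the job is handed in, while the arm keeps its last pose, push and grip.
It also fails if it takes over 64 s, if anything falls off the work surface, if the arm or the gripper's body presses on something with over 40 N, if the wrist force passes 120 N, or if a joint passes its speed limit or range.

## Working session

There is one attempt and no reset: what is moved stays moved. The work goes in short steps, Python scripts to look and compute and a tool call to move; the robot and the scene stay as the last step left them, time stands still between calls to the robot, and variables do not carry over. Pictures are saved under pics/ and viewed, about 8 in all and at most 12, crops included, and the job is handed in when it is done.

Besides the shell and the picture viewer there is one more tool, called after "Request:" as name([rows], argument=value, ...), one row to a line, values as JSON. send_rows: Moves the arm, as the interface text tells. Its arguments: {"type":"object","properties":{"motion":{"type":"array"},"gripper":{"type":"number"},"squeeze":{"type":"number"}},"required":["motion"]}

```bash
mkdir -p pics; cat > h.py <<'E'
from plant import r
import numpy as np, cv2
from scipy.spatial.transform import Rotation as R
def cam(name):
    c=r.get_calibration(name); return c
def rot(o): 
    o=np.array(o); 
    return o if o.shape==(3,3) else R.from_euler('xyz',o,degrees=True).as_matrix()
def w(c,p): return rot(c['orientation'])@np.array(p)+np.array(c['origin'])
def pix(c,P):
    q=rot(c['orientation']).T@(np.array(P)-np.array(c['origin'])); s=q[:2]/q[2]
    f=200/np.tan(np.radians(c['fov_y']/2)); s=s*(1+c['k1']*(s@s)); return s*f+[c['cx'],c['cy']]
def deproj(c,u,v,d):
    f=200/np.tan(np.radians(c['fov_y']/2)); s0=(np.array([u,v])-[c['cx'],c['cy']])/f; s=s0.copy()
    for _ in range(20): s=s0/(1+c['k1']*(s@s))
    return w(c,[s[0]*d,s[1]*d,d])
E
python3 - <<'E'
from h import *
print(r.get_state())
ims=[]
for n in ['scene','top','wrist']:
    c=cam(n); print(n,c)
    im,d=r.capture(n); cv2.imwrite(f'pics/{n}0.png',im); np.save(f'{n}0.npy',d)
    for t in ['brass_weight','steel_weight','black_weight','mat','tester','spigot_tip','vent_grip','manifold','spare_gauge']:
        print(n,t,[(np.round(w(c,x['at']),3).tolist(),np.round(pix(c,w(c,x['at']))).tolist(),round(x['conf'],2)) for x in r.pinpoint(n,t)])
E
```

```text
{'time_s': 0.0, 'joints': array([ 8.78975502e+01,  2.05922871e+01,  6.33814292e-01, -2.03292894e-02,
       -7.01328164e+01, -1.65074633e+01]), 'qd': array([ 0.04197602, -0.00269274, -0.12376761, -0.05743093, -0.05059462,
        0.06207323]), 'joint_torque': array([-1.81729833e-03, -5.82709551e+01,  2.93066347e+01,  6.99767813e+00,
        7.04115533e-03, -1.54875320e-04]), 'tcp_pos': array([0.21527077, 0.63925569, 0.22561269]), 'eef_rot': array([ 1.79907043e+02, -7.61854419e-03, -1.86168308e+01]), 'contact_force': array([-0.25164629,  0.3449004 , -0.17761931]), 'moment': array([-0.03100448,  0.02283009, -0.02040659]), 'gripper_width': 0.08802306190580123}
scene {'fov_y': 51.690079053583304, 'cx': 318.1842119941405, 'cy': 201.4164200706043, 'k1': -0.0039855740444036435, 'origin': array([ 1.05609279, -0.16262736,  1.00181188]), 'orientation': array([-145.70078528,   -0.49479377,   65.45849791])}
scene brass_weight [([0.449, 0.534, 0.002], [436.0, 160.0], 0.93), ([0.574, 0.273, 0.003], [384.0, 220.0], 0.91), ([0.28, 0.236, -0.0], [328.0, 153.0], 0.77), ([0.275, 0.379, -0.0], [367.0, 1
[... 1414 characters left out ...]

top vent_grip [([0.429, -0.279, 0.117], [463.0, 228.0], 0.53)]
top manifold [([0.52, 0.034, 0.001], [349.0, 202.0], 0.87), ([0.472, 0.365, 0.004], [245.0, 219.0], 0.5)]
top spare_gauge [([0.767, 0.155, -0.002], [309.0, 127.0], 0.67)]
wrist {'fov_y': 58.75619322833744, 'cx': 322.72523489115554, 'cy': 195.13049250963516, 'k1': -0.00013647932691068307, 'origin': array([0.28127103, 0.61670135, 0.38410358]), 'orientation': array([ 1.65188849e+02,  4.32237680e-03, -1.08610479e+02])}
wrist brass_weight [([0.278, 0.373, -0.003], [554.0, 24.0], 0.68)]
wrist steel_weight []
wrist black_weight []
wrist mat []
wrist tester []
wrist spigot_tip []
wrist vent_grip []
wrist manifold []
wrist spare_gauge []
```

View pics/top0.png

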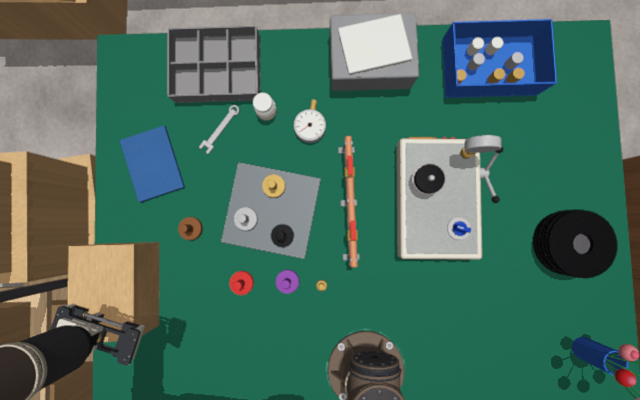

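View pics/scene0.png

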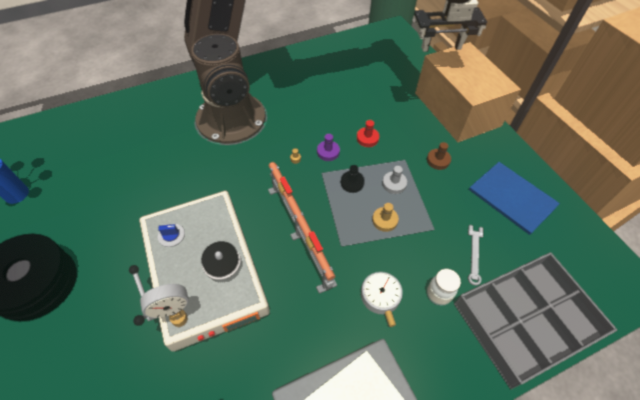

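```bash
python3 - <<'E'
from h import *
ims=[]
for n,k,b in [('top',(460,228),(273,186)),('scene',(169,232),(386,215))]:
    im=cv2.imread(f'pics/{n}0.png'); d=np.load(f'{n}0.npy'); c=cam(n)
    row=[cv2.resize(im[y-35:y+35,x-35:x+35],(350,290),interpolation=cv2.INTER_CUBIC) for x,y in (k,b)]
    ims.append(np.hstack(row))
    x,y=k; P=[]
    for v in range(y-30,y+30):
        for u in range(x-30,x+30):
            B,G,Rr=map(int,im[v,u])
            if B>90 and B>Rr+60 and B>G+40 and d[v,u]>0:
                p=deproj(c,u,v,d[v,u])
                if .108<p[2]<.135: P.append(p)
    P=np.array(P); print(n,len(P))
    if len(P)>5:
        m=P.mean(0); q=P[:,:2]-m[:2]; W,V=np.linalg.eigh(q.T@q/len(P)); a=V[:,1]
        print(m,np.sqrt(W),np.degrees(np.arctan2(a[1],a[0]))%180,P[:,2].max())
cv2.imwrite('pics/crop1.png',np.vstack(ims))
E
```

```text
top 70
[ 0.42848307 -0.27706837  0.12321755] [0.00419959 0.01195607] 70.42985224345225 0.12903295076503007
scene 106
[ 0.43232923 -0.28020983  0.11983511] [0.00392562 0.01081786] 67.89225400853428 0.12766518962698692
```

View pics/crop1.png

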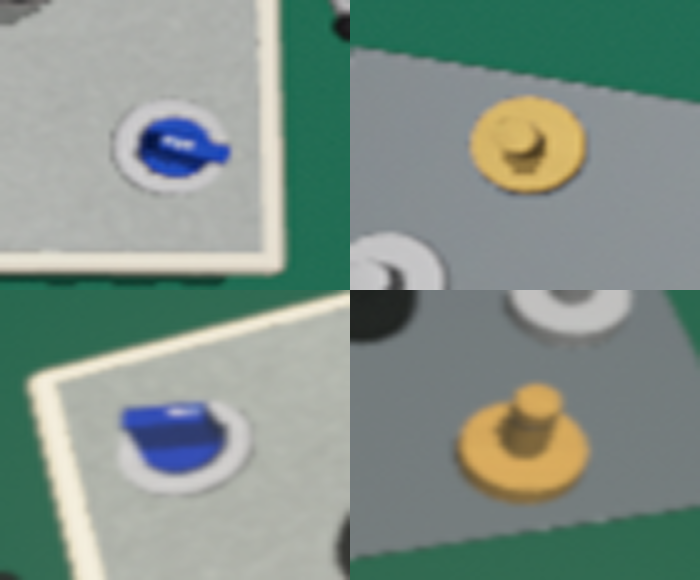

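Look-alikes in the top picture are red (241,283), purple (287,282), brown (190,229), a small brass one (321,285), steel (245,219) and black (282,236). The one I want is the brass weight on the mat at (273,186). The close crop confirms it. The blue knob bar lies at about 69° world yaw, so I'll grip at tool yaw −110 and set out now.

Request:
send_rows([
  {"travel": [0.03, 0.024, 0], "spin": 0},
  {"travel": [0.03, 0.024, 0], "spin": 0},
  {"travel": [0.03, 0.024, 0], "spin": 0},
  {"travel": [0.03, 0.024, 0], "spin": 0},
  {"travel": [0.03, 0.024, 0], "spin": 0},
], gripper=1)

```text
time_s: 1.92
tcp_pos: [0.3187, 0.4783, 0.2239]
eef_rot: [179.9, -0.0, -18.1]
contact_force: [1.5, -0.2, -0.4]
gripper_width: 0.0875
```

Request:
send_rows([
  {"travel": [0.03, 0.024, 0], "spin": 0},
  {"travel": [0.03, 0.024, 0], "spin": 0},
  {"travel": [0.03, 0.024, 0], "spin": 0},
  {"travel": [0.03, 0.024, 0], "spin": 0},
  {"travel": [0.03, 0.024, 0], "spin": 0},
])

```text
time_s: 2.33
tcp_pos: [0.4273, 0.3093, 0.2255]
eef_rot: [-179.9, -0.1, -18.0]
contact_force: [0.5, 0.6, 0.3]
gripper_width: 0.0876
```

Request:
send_rows([
  {"travel": [0.0125, 0.0365, 0], "spin": 0},
  {"travel": [0.0125, 0.0365, 0], "spin": 0},
  {"travel": [0.0125, 0.0365, 0], "spin": 0},
  {"travel": [0.0125, 0.0365, 0], "spin": 0},
  {"travel": [0.0125, 0.0365, 0], "spin": 0},
])

```text
time_s: 2.75
tcp_pos: [0.4328, 0.108, 0.2256]
eef_rot: [-179.8, -0.2, -18.0]
contact_force: [1.3, -0.2, -0.1]
gripper_width: 0.0876
```

Request:
send_rows([
  {"travel": [0.0125, 0.0365, 0], "spin": 0},
  {"travel": [0.0125, 0.0365, 0], "spin": 0},
  {"travel": [0.0125, 0.0365, 0], "spin": 0},
  {"travel": [0.0125, 0.0365, 0], "spin": 0},
  {"travel": [0.0125, 0.0365, 0], "spin": 0},
])

```text
time_s: 3.17
tcp_pos: [0.4338, -0.0939, 0.2276]
eef_rot: [-179.6, -0.5, -17.9]
contact_force: [1.2, 1.0, 0.4]
gripper_width: 0.0877
```

Request:
send_rows([
  {"travel": [0.012, 0.036, 0], "spin": 0},
  {"travel": [0.012, 0.036, 0], "spin": 0},
  {"travel": [0.012, 0.036, 0], "spin": 0},
  {"travel": [0.012, 0.036, 0], "spin": 0},
  {"travel": [0, 0, 0], "spin": 7},
])

```text
time_s: 3.58
tcp_pos: [0.4333, -0.259, 0.229]
eef_rot: [-179.4, -0.8, -24.6]
contact_force: [1.3, 1.0, -0.1]
gripper_width: 0.0881
```

Request:
send_rows([
  {"travel": [0, 0, 0], "spin": 7},
  {"travel": [0, 0, 0], "spin": 7},
  {"travel": [0, 0, 0], "spin": 7},
  {"travel": [0, 0, 0], "spin": 7},
  {"travel": [0, 0, 0], "spin": 7},
])

```text
time_s: 4.0
tcp_pos: [0.4316, -0.2642, 0.2288]
eef_rot: [-179.1, -0.3, -60.6]
contact_force: [0.4, 0.3, 0.6]
gripper_width: 0.0873
```

Request:
send_rows([
  {"travel": [0, 0, 0], "spin": 7},
  {"travel": [0, 0, 0], "spin": 7},
  {"travel": [0, 0, 0], "spin": 7},
  {"travel": [0, 0, 0], "spin": 7},
  {"travel": [0, 0, 0], "spin": 7},
])

```text
time_s: 4.42
tcp_pos: [0.4315, -0.2646, 0.2295]
eef_rot: [-179.0, 0.3, -96.4]
contact_force: [0.0, -0.0, -0.5]
gripper_width: 0.0878
```

Request:
send_rows([
  {"travel": [0, 0, 0], "spin": 6.5},
  {"travel": [0, 0, 0], "spin": 6.5},
])

```text
time_s: 4.58
tcp_pos: [0.4315, -0.2646, 0.2298]
eef_rot: [-179.1, 0.5, -110.1]
contact_force: [0.2, 0.2, 0.3]
gripper_width: 0.0878
```

```bash
cat > knob.py <<'E'
from h import *
import sys
c=cam('wrist'); s=r.get_state(); im,d=r.capture('wrist')
print(s['tcp_pos'],s['eef_rot'],s['joints'])
print('pp',[(np.round(w(c,x['at']),4).tolist(),round(x['conf'],2)) for x in r.pinpoint('wrist','vent_grip')])
P=[]
b=im.astype(int); m=(b[...,0]>80)&(b[...,0]>b[...,2]+50)&(b[...,0]>b[...,1]+35)&(d>0)
for v,u in zip(*np.nonzero(m)):
    p=deproj(c,u,v,d[v,u])
    if .114<p[2]<.135 and np.hypot(p[0]-.43,p[1]+.278)<.05: P.append(p)
P=np.array(P); print(len(P))
if len(P)>10:
    rc=cv2.minAreaRect((P[:,:2]*1000).astype(np.float32)); q=P[:,:2]-P[:,:2].mean(0)
    W,V=np.linalg.eigh(q.T@q/len(P)); a=V[:,1]
    print('rect',rc,'mean',P.mean(0),'ang',np.degrees(np.arctan2(a[1],a[0]))%180,'std',np.sqrt(W))
cv2.imwrite(f'pics/{sys.argv[1]}.png',im)
E
python3 knob.py w1
```

```text
[ 0.43145313 -0.26462126  0.22983336] [-179.07789948    0.48480957 -110.09305529] [ -9.50131788   3.84348929 -20.37802918  -0.33933788 -64.78335391
 -10.45373223]
pp [([0.4314, -0.2779, 0.1175], 0.56)]
903
rect ((427.9273681640625, -282.2192077636719), (40.6132926940918, 13.997030258178711), 71.92854309082031) mean [ 0.42730091 -0.28381146  0.12292256] ang 72.12837885675876 std [0.00403321 0.01151433]
```

View pics/w1.png

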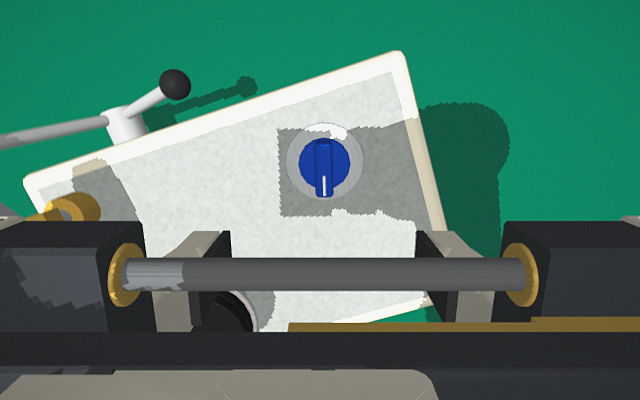

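Request:
send_rows([
  {"travel": [0.0165, -0.0027, 0], "spin": -2},
  {"travel": [0, 0, 0.03], "spin": 0},
  {"travel": [0, 0, 0.03], "spin": 0},
  {"travel": [0, 0, 0.02], "spin": 0},
  {"travel": [0, 0, 0], "spin": 0},
])

```text
time_s: 5.1
tcp_pos: [0.432, -0.2824, 0.1502]
eef_rot: [-178.6, 0.4, -106.4]
contact_force: [-0.7, 0.3, -0.5]
gripper_width: 0.0873
```

```bash
python3 knob.py w2
```

```text
[ 0.43197058 -0.28235442  0.1502461 ] [-178.58775359    0.41648608 -106.36034392] [-11.58734146   8.6297019  -26.14477598  -0.36863766 -53.784065
  -4.5640743 ]
pp [([0.4317, -0.2814, 0.1215], 0.64)]
1584
rect ((427.3786926269531, -283.6248474121094), (38.212730407714844, 14.023114204406738), 72.27217102050781) mean [ 0.42676526 -0.2858335   0.12274878] ang 71.96181889316732 std [0.00403989 0.01092731]
```

Request:
send_rows([
  {"travel": [0, 0.003, 0.02], "spin": 1.6},
  {"travel": [0, 0, 0.02], "spin": 0},
  {"travel": [0, 0, 0.007], "spin": 0},
  {"travel": [0, 0, 0], "spin": 0},
])

```text
time_s: 5.53
tcp_pos: [0.4376, -0.2842, 0.1131]
eef_rot: [-177.7, 0.3, -107.6]
contact_force: [-1.0, 0.2, -0.1]
gripper_width: 0.0875
```

Request:
send_rows([
  {"travel": [0, 0, 0], "spin": 0},
  {"travel": [0, 0, 0], "spin": 0},
  {"travel": [0, 0, 0], "spin": 0},
  {"travel": [0, 0, 0], "spin": 0},
  {"travel": [0, 0, 0], "spin": 0},
], gripper=-1, squeeze=15)

```text
time_s: 5.95
tcp_pos: [0.441, -0.2852, 0.119]
eef_rot: [-177.2, 0.3, -107.3]
contact_force: [-0.6, 0.7, 0.1]
gripper_width: 0.0599
```

```bash
python3 - <<'E'
from h import *
np.set_printoptions(precision=3,suppress=True)
for i in range(3):
    s=r.get_state(); print(s['time_s'],s['tcp_pos'],s['eef_rot'],'\n',s['joints'],s['qd'],'\n',s['joint_torque'],s['contact_force'],s['gripper_width'])
    r.capture('top')
E
```

```text
5.95 [ 0.441 -0.285  0.119] [-177.249    0.307 -107.34 ] 
 [-11.49   10.697 -28.537  -0.033 -47.998  -5.836] [ 0.013 -0.637  0.496  0.118 -0.341  0.108] 
 [  0.007 -39.528  24.327   5.765   0.185   0.007] [-0.6    0.731  0.083] 0.05990702490009071
6.0 [ 0.441 -0.285  0.119] [-177.24     0.305 -107.336] 
 [-11.487  10.694 -28.536  -0.029 -47.993  -5.837] [-0.002  0.247 -0.297 -0.152  0.235 -0.067] 
 [ -0.03  -39.136  23.978   5.641   0.149   0.004] [ 0.792 -0.69  -0.752] 0.05577948215362708
6.05 [ 0.441 -0.285  0.119] [-177.268    0.306 -107.344] 
 [-11.489  10.713 -28.556  -0.035 -47.982  -5.84 ] [-0.056  0.392 -0.334 -0.06   0.121 -0.21 ] 
 [  0.002 -39.739  24.391   5.776   0.165   0.011] [ 0.024  0.384 -0.093] 0.05146172188103819
```

Request:
send_rows([
  {"travel": [0, 0.012, 0.003], "spin": 0},
  {"travel": [0, 0.0015, 0.014], "spin": 0.6},
])

```text
time_s: 6.27
tcp_pos: [0.4302, -0.2818, 0.1029]
eef_rot: [-177.1, 0.3, -107.9]
contact_force: [-0.1, -0.0, -0.6]
gripper_width: 0.0347
```

```bash
cat > st.py <<'E'
from h import *
import sys
np.set_printoptions(precision=4,suppress=True)
for i in range(int(sys.argv[1])+1):
    if i: r.capture('top')
    s=r.get_state()
    if i in(0,int(sys.argv[1])):print(s['time_s'],s['tcp_pos'],s['eef_rot'],s['joints'],'F',s['contact_force'],'M',s['moment'],s['gripper_width'])
p=s['tcp_pos']; print('n,t',p@[-.951,.309,0],p@[.309,.951,0])
E
python3 st.py 1
```

```text
6.2667 [ 0.4302 -0.2818  0.1029] [-177.0519    0.3242 -107.9067] [-11.3152  10.7601 -31.1132   0.0235 -45.1608  -6.616 ] F [-0.1394 -0.0421 -0.5658] M [ 0.2045  0.1738 -0.0279] 0.03470431094013251
6.3167 [ 0.4291 -0.2813  0.0996] [-177.2699    0.3441 -108.013 ] [-11.3134  11.0258 -31.2815  -0.0326 -44.9411  -6.6853] F [-0.3875  0.4518 -1.701 ] M [0.2092 0.3057 0.0673] 0.030482094039623528
n,t -0.4950332640756886 -0.13491317983519713
```

```bash
python3 st.py 6
```

```text
6.3167 [ 0.4291 -0.2813  0.0996] [-177.2699    0.3441 -108.013 ] [-11.3134  11.0258 -31.2815  -0.0326 -44.9411  -6.6853] F [-0.3875  0.4518 -1.701 ] M [0.2092 0.3057 0.0673] 0.030482094039623528
6.6167 [ 0.4275 -0.281   0.1011] [-177.5443    0.3115 -107.9403] [-11.3197  10.9225 -31.1518  -0.0366 -45.4505  -6.6021] F [-7.7847  5.1256  3.5572] M [1.836  3.0685 0.004 ] 0.014492159676737002
n,t -0.49339841358172287 -0.13513696082729582
```

Request:
send_rows([
  {"travel": [0, 0, 0.0005], "spin": 6},
  {"travel": [0, 0, 0.0005], "spin": 6},
  {"travel": [0, 0, 0.0005], "spin": 6},
  {"travel": [0, 0, 0.0005], "spin": 6},
])

```text
time_s: 6.95
tcp_pos: [0.4272, -0.2809, 0.1011]
eef_rot: [-178.0, 1.2, -132.6]
contact_force: [-0.7, 1.1, 0.3]
gripper_width: 0.0144
```

```bash
python3 st.py 1
```

```text
6.95 [ 0.4272 -0.2809  0.1011] [-178.0099    1.226  -132.5751] [-11.3069  10.9656 -31.0898  -0.0202 -45.6073 -31.2756] F [-0.7157  1.1055  0.2728] M [0.5628 0.6928 0.0512] 0.014403519664507175
7.0 [ 0.4272 -0.2809  0.1011] [-178.0221    1.243  -133.0302] [-11.3107  10.9679 -31.0866  -0.0236 -45.6097 -31.7247] F [-1.1792  1.4348  2.2728] M [ 0.7523  0.7272 -0.0443] 0.014466525501064618
n,t -0.4931143209514875 -0.1351564181325554
```

Request:
send_rows([
  {"travel": [0, 0, 0.0005], "spin": 6},
  {"travel": [0, 0, 0.0005], "spin": 6},
  {"travel": [0, 0, 0.0005], "spin": 6},
])

```text
time_s: 7.25
tcp_pos: [0.4272, -0.2809, 0.1011]
eef_rot: [-178.6, 1.7, -151.1]
contact_force: [-1.9, 1.7, 2.3]
gripper_width: 0.0142
```

Request:
send_rows([
  {"travel": [0, 0, 0.0005], "spin": 5},
  {"travel": [0, 0, 0.0005], "spin": 5},
])

```text
time_s: 7.42
tcp_pos: [0.4269, -0.281, 0.101]
eef_rot: [-178.9, 1.9, -161.2]
contact_force: [-3.0, 0.8, 1.1]
gripper_width: 0.0163
```

```bash
python3 st.py 1
```

```text
7.4167 [ 0.4269 -0.281   0.101 ] [-178.8895    1.865  -161.2114] [-11.2941  11.034  -31.0309   0.0368 -45.7648 -59.9606] F [-3.0474  0.7745  1.056 ] M [0.2312 1.1453 0.5449] 0.016272340283799286
7.4667 [ 0.427 -0.281  0.101] [-178.9007    1.8777 -161.5735] [-11.2908  11.0362 -31.0321   0.0337 -45.7561 -60.3238] F [-2.2967  0.621   2.4878] M [0.412  0.9533 0.4836] 0.01722970310135676
n,t -0.49289606000299746 -0.13528880426370535
```

Request:
send_rows([
  {"travel": [0, 0, 0], "spin": 0},
], gripper=1)

```text
time_s: 7.55
tcp_pos: [0.4272, -0.2811, 0.1013]
eef_rot: [-178.9, 1.9, -161.4]
contact_force: [-0.3, -0.3, -0.3]
gripper_width: 0.0196
```

```bash
python3 st.py 8
```

```text
7.55 [ 0.4272 -0.2811  0.1013] [-178.8789    1.8852 -161.3616] [-11.2909  11.0228 -30.9966   0.0436 -45.7876 -60.1189] F [-0.3061 -0.3443 -0.2523] M [ 0.0832 -0.0202 -0.0483] 0.019646417013700512
7.95 [ 0.4271 -0.281   0.101 ] [-178.8941    1.8847 -161.52  ] [-11.292   11.0384 -31.0242   0.034  -45.7524 -60.2694] F [ 0.5373  0.6621 -0.3777] M [ 0.1057 -0.0129 -0.0447] 0.0497685771614079
n,t -0.4930084157470344 -0.1352870090890971
```

Request:
send_rows([
  {"travel": [0, 0, -0.02], "spin": 0},
  {"travel": [0, 0, -0.035], "spin": 0},
  {"travel": [0, 0, -0.035], "spin": 0},
  {"travel": [0, 0, -0.035], "spin": 0},
])

```text
time_s: 8.28
tcp_pos: [0.4175, -0.2784, 0.2217]
eef_rot: [-179.5, 1.1, -161.5]
contact_force: [1.3, -0.4, -0.5]
gripper_width: 0.0767
```

```bash
python3 knob.py w3; python3 - <<'E'
from h import *
c=cam('wrist')
print([(np.round(w(c,x['at']),4).tolist(),round(x['conf'],2)) for x in r.pinpoint('wrist','spigot_tip')])
im,d=r.capture('top'); c=cam('top'); b=im.astype(int); P=[]
for v in range(200,260):
  for u in range(430,490):
    B,G,Q=b[v,u]
    if B>90 and B>Q+60 and B>G+40 and d[v,u]>0:
        p=deproj(c,u,v,d[v,u])
        if .108<p[2]<.135:P.append(p)
P=np.array(P)
if len(P)>5:
    q=P[:,:2]-P[:,:2].mean(0);W,V=np.linalg.eigh(q.T@q);a=V[:,1];print('top ang',len(P),np.degrees(np.arctan2(a[1],a[0]))%180,np.sqrt(W/len(P)))
print(rot(r.get_state()['eef_rot'])[:,2])
E
```

```text
[ 0.41751516 -0.27840469  0.22168488] [-179.49119439    1.08073789 -161.46888993] [-11.30403592   3.59175874 -21.86225825  -0.10769436 -63.35540079
 -60.1223569 ]
pp [([0.4293, -0.2798, 0.1167], 0.81)]
928
rect ((427.8256530761719, -281.9879150390625), (41.85752487182617, 14.140473365783691), 29.07815170288086) mean [ 0.42551776 -0.28273815  0.12261374] ang 29.466068439581704 std [0.00413224 0.01186065]
[]
[ 0.02538539 -0.00339071 -0.99967199]
```

View pics/w3.png

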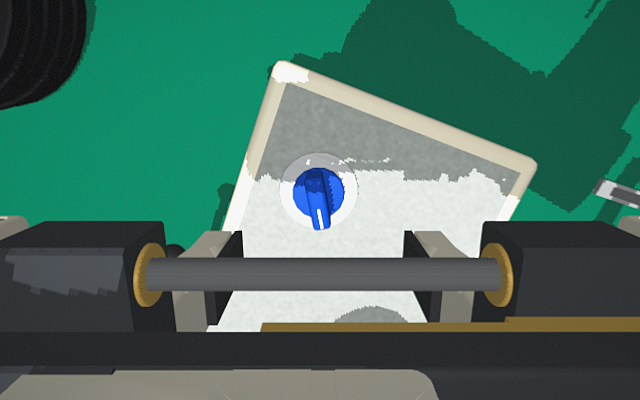

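The bar has turned 42.8° (0.75 rad) and came up against a hard stop: 0.5 N·m against 0.05 free, with the fingers slipping over the bar. In this picture the knob sits at (318,195) with its pointer turned. Next I'll take a look at the spigot on the way to the weights.

Request:
send_rows([
  {"travel": [-0.029, 0.0075, -0.01], "spin": 0},
  {"travel": [-0.029, 0.0075, -0.01], "spin": 0},
  {"travel": [-0.029, 0.0075, -0.01], "spin": 0},
  {"travel": [-0.029, 0.0075, -0.01], "spin": 0},
  {"travel": [-0.029, 0.0075, -0.01], "spin": 0},
])

```text
time_s: 8.9
tcp_pos: [0.5393, -0.1953, 0.2683]
eef_rot: [-179.8, 0.7, -161.8]
contact_force: [0.6, -1.6, -0.4]
gripper_width: 0.0877
```

```bash
cat > spig.py <<'E'
from h import *
import sys
r.capture('top'); r.capture('top')
s=r.get_state(); c=cam('wrist'); im,d=r.capture('wrist'); print(s['tcp_pos'],s['eef_rot'],s['joints'])
print('pp',[(np.round(w(c,x['at']),4).tolist(),np.round(pix(c,w(c,x['at']))).tolist(),round(x['conf'],2)) for x in r.pinpoint('wrist','spigot_tip')])
S=[];D=[]
for v in range(0,400):
  for u in range(0,640):
    if d[v,u]>0 and d[v,u]<.5:
      p=deproj(c,u,v,d[v,u])
      if np.hypot(p[0]-.57,p[1]+.182)<.05:
        if .150<p[2]<.165: S.append(p)
        elif .137<p[2]<.148: D.append(p)
S=np.array(S);D=np.array(D)
for n,P in(('spig',S),('disc',D)):
    print(n,len(P))
    if len(P)>20:
        (x,y),rad=cv2.minEnclosingCircle((P[:,:2]*1000).astype(np.float32)); print(P.mean(0),(x,y),rad,P.min(0),P.max(0))
cv2.imwrite(f'pics/{sys.argv[1]}.png',im)
E
python3 spig.py s1
```

```text
[ 0.54215362 -0.19435595  0.26859232] [-179.72013876    0.80689084 -161.65345204] [-2.64513974e-01  9.31342514e+00 -9.03049542e+00  8.17877881e-03
 -7.08020712e+01 -7.13935406e+01]
pp [([0.566, -0.1853, 0.1561], [326.0, 220.0], 0.74)]
spig 301
[ 0.57022002 -0.18743719  0.15664631] (571.2844848632812, -186.95223999023438) 7.902088642120361 [ 0.56360936 -0.19472483  0.15004743] [ 0.57910464 -0.17946064  0.16078741]
disc 6718
[ 0.56818298 -0.18800052  0.14237743] (571.4805297851562, -187.44418334960938) 42.10858154296875 [ 0.5296397  -0.22850043  0.13701085] [ 0.61133178 -0.14555485  0.14799853]
```

View pics/s1.png

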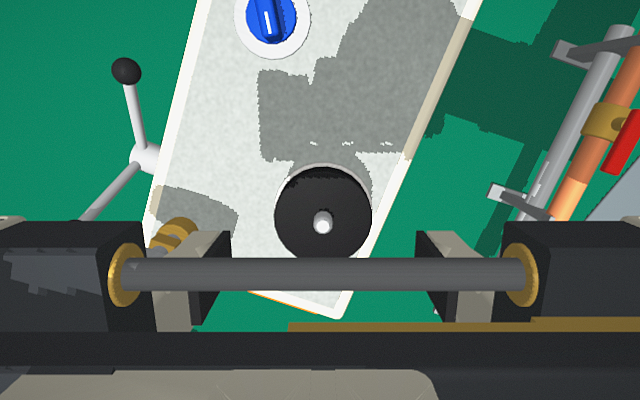

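The tester's knob is now at (271,15), and the spigot is at (323,222) with the stack circle at r = 42.1 mm, which matches the given size. Now to the brass weight.

Request:
send_rows([
  {"travel": [-0.011, 0.0366, 0], "spin": 0},
  {"travel": [-0.011, 0.0366, 0], "spin": 0},
  {"travel": [-0.011, 0.0366, 0], "spin": 0},
  {"travel": [-0.011, 0.0366, 0], "spin": 0},
  {"travel": [-0.011, 0.0366, 0], "spin": 0},
])

```text
time_s: 9.52
tcp_pos: [0.5284, -0.0078, 0.2601]
eef_rot: [-179.9, 0.0, -162.5]
contact_force: [2.2, 0.4, 0.1]
gripper_width: 0.0874
```

Request:
send_rows([
  {"travel": [-0.011, 0.0366, 0], "spin": 0},
  {"travel": [-0.011, 0.0366, 0], "spin": 0},
  {"travel": [-0.011, 0.0366, 0], "spin": 0},
  {"travel": [-0.011, 0.0366, 0], "spin": 0},
  {"travel": [-0.011, 0.0366, 0], "spin": 0},
])

```text
time_s: 9.93
tcp_pos: [0.5193, 0.1863, 0.2551]
eef_rot: [-179.9, -0.4, -162.8]
contact_force: [1.6, -0.1, -0.9]
gripper_width: 0.0878
```

Request:
send_rows([
  {"travel": [-0.011, 0.0366, 0], "spin": 0},
  {"travel": [-0.011, 0.03, 0], "spin": 0},
])

```text
time_s: 10.1
tcp_pos: [0.5183, 0.2582, 0.253]
eef_rot: [-179.8, -0.5, -162.8]
contact_force: [0.0, -0.3, 0.6]
gripper_width: 0.0879
```

```bash
cat > wt.py <<'E'
from h import *
import sys
r.capture('top'); r.capture('top')
s=r.get_state(); c=cam('wrist'); im,d=r.capture('wrist'); print(s['tcp_pos'],s['eef_rot'],s['joints'])
print('pp',[(np.round(w(c,x['at']),4).tolist(),np.round(pix(c,w(c,x['at']))).tolist(),round(x['conf'],2)) for x in r.pinpoint('wrist','brass_weight')])
b=im.astype(int); S=[];D=[]
m=(b[...,2]>b[...,0]+35)&(d>0)&(d<.6)
for v,u in zip(*np.nonzero(m)):
      p=deproj(c,u,v,d[v,u])
      if np.hypot(p[0]-.575,p[1]-.275)<.06:
        if .070<p[2]<.085: S.append(p)
        elif .018<p[2]<.030: D.append(p)
S=np.array(S);D=np.array(D)
for n,P in(('stem',S),('disc',D)):
    print(n,len(P))
    if len(P)>20:
        (x,y),rad=cv2.minEnclosingCircle((P[:,:2]*1000).astype(np.float32)); print(P.mean(0),(x,y),rad,P.min(0),P.max(0))
cv2.imwrite(f'pics/{sys.argv[1]}.png',im)
E
python3 wt.py b1
```

```text
[0.51874605 0.25980458 0.25198849] [-179.80541008   -0.59676089 -162.66929333] [  45.82942786   11.15715488   -8.85379792   -0.12056126  -70.60638391
 -118.45706205]
pp [([0.5754, 0.2731, -0.0004], [321.0, 212.0], 0.91), ([0.4482, 0.5329, 0.0015], [566.0, 176.0], 0.84)]
stem 532
[0.57605181 0.26946411 0.07785005] (577.2490234375, 269.74151611328125) 12.771221160888672 [0.56470466 0.25714651 0.07005288] [0.5897461  0.28220179 0.08035506]
disc 2140
[0.57127985 0.26819031 0.02337052] (577.33544921875, 269.5316162109375) 35.90906524658203 [0.5417008  0.23403503 0.01826985] [0.61280632 0.30530751 0.02978484]
```

View pics/b1.png

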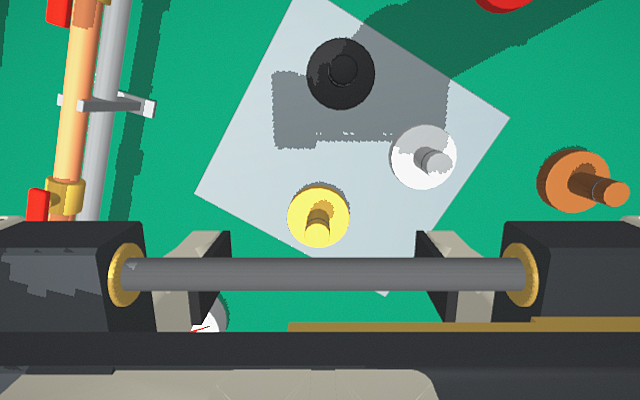

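The picture shows the brass weight at (318,215), black at (340,73), steel at (423,157) and brown at (575,180). The stem and disc radii fit (12.8 and 35.9 mm). I'll go down over it.

Request:
send_rows([
  {"travel": [-0.029, -0.0035, 0.01], "spin": 0},
  {"travel": [-0.028, -0.0035, 0.02], "spin": 0},
  {"travel": [0, 0, 0.03], "spin": 0},
  {"travel": [0, 0, 0.03], "spin": 0},
  {"travel": [0, 0, 0.025], "spin": 0},
])

```text
time_s: 10.72
tcp_pos: [0.5795, 0.2603, 0.1398]
eef_rot: [-180.0, 0.0, -163.0]
contact_force: [0.1, 0.4, 0.3]
gripper_width: 0.0875
```

```bash
python3 wt.py b2
```

```text
[0.57689051 0.25873874 0.13692932] [-179.84397158   -0.40892029 -163.05269994] [ 4.17969165e+01  2.07153141e+01 -1.13977851e+01 -3.55565514e-02
 -5.83235345e+01 -1.14830273e+02]
pp [([0.5764, 0.2714, 0.0019], [339.0, 189.0], 0.87)]
stem 1263
[0.57631109 0.26919905 0.07787855] (577.2951049804688, 269.6831359863281) 12.959615707397461 [0.56461881 0.2567278  0.07001333] [0.59007629 0.28220307 0.08058725]
disc 4478
[0.5718683  0.26728226 0.02339641] (577.4917602539062, 269.8155212402344) 35.9300651550293 [0.54163631 0.23409418 0.0180247 ] [0.61317925 0.30537883 0.02992891]
```

Request:
send_rows([
  {"travel": [-0.003, 0.0115, 0.01], "spin": 0},
  {"travel": [0, 0, 0.03], "spin": 0},
])

```text
time_s: 11.08
tcp_pos: [0.5848, 0.2759, 0.112]
eef_rot: [179.8, 0.9, -162.9]
contact_force: [0.7, 2.1, 0.1]
gripper_width: 0.0877
```

```bash
python3 st.py 2
```

```text
11.0833 [0.5848 0.2759 0.112 ] [ 179.8097    0.9475 -162.9422] [  42.661    22.4942  -12.4362    0.2934  -54.1332 -115.7716] F [0.7418 2.1091 0.0709] M [ 0.1846 -0.2562  0.0333] 0.08773011707264528
11.1833 [0.58   0.2723 0.1046] [-179.9864    0.1949 -163.0272] [  42.6233   22.8472  -12.9015    0.1193  -54.0815 -115.7203] F [ 0.0569 -0.5486 -0.6979] M [-0.0609 -0.0143 -0.0138] 0.08787396039983857
n,t -0.4674838050214078 0.43817552959274586
```

Request:
send_rows([
  {"travel": [0.0045, 0, 0.032], "spin": 0},
])

```text
time_s: 11.27
tcp_pos: [0.5802, 0.2741, 0.0794]
eef_rot: [179.9, 0.8, -162.9]
contact_force: [1.7, 1.8, 1.0]
gripper_width: 0.0878
```

```bash
python3 st.py 2
```

```text
11.2667 [0.5802 0.2741 0.0794] [ 179.8642    0.8099 -162.9109] [  42.8199   24.0811  -14.873     0.2982  -50.2577 -115.9188] F [1.6767 1.7911 0.9815] M [ 0.2757 -0.4611 -0.0158] 0.08775612067986858
11.3667 [0.5735 0.2699 0.0705] [-179.9138   -0.0992 -163.0568] [  42.8373   24.4999  -15.4635    0.0446  -50.1635 -115.9227] F [-0.467  -1.0712 -0.0405] M [-0.039   0.035  -0.0076] 0.0875211851168452
n,t -0.4620125079739285 0.4338971506575438
```

Request:
send_rows([
  {"travel": [-0.003, 0, 0.0275], "spin": 0},
])

```text
time_s: 11.45
tcp_pos: [0.5795, 0.2731, 0.0493]
eef_rot: [180.0, 0.4, -162.9]
contact_force: [2.1, 1.5, 0.7]
gripper_width: 0.0877
```

```bash
python3 st.py 3
```

```text
11.45 [0.5795 0.2731 0.0493] [ 179.9751    0.3674 -162.9447] [  42.7381   26.1634  -16.1227    0.1859  -47.3721 -115.8082] F [2.1228 1.5357 0.7396] M [ 0.3289 -0.3891 -0.0203] 0.08769393240529909
11.6 [0.5761 0.2705 0.0436] [-179.8529   -0.2036 -163.0437] [  42.7186   26.521   -16.38      0.0598  -47.3463 -115.8027] F [1.0323 0.4871 0.004 ] M [ 0.1025 -0.1757  0.0108] 0.08719160961342134
n,t -0.464272612389082 0.4352361828403411
```

Request:
send_rows([
  {"travel": [0, 0, 0], "spin": 0},
], gripper=-1, squeeze=40)

```text
time_s: 11.68
tcp_pos: [0.5769, 0.271, 0.0457]
eef_rot: [-179.9, -0.1, -163.0]
contact_force: [0.4, -0.4, -0.2]
gripper_width: 0.0849
```

```bash
python3 st.py 16
```

```text
11.6833 [0.5769 0.271  0.0457] [-179.8541   -0.129  -163.0165] [  42.7213   26.4135  -16.2401    0.1022  -47.526  -115.8067] F [ 0.4082 -0.3732 -0.2037] M [ 0.1015 -0.1831 -0.0183] 0.08486596881047656
12.4833 [0.5761 0.2706 0.0435] [-179.8584   -0.2034 -163.0472] [  42.7212   26.5269  -16.3778    0.0532  -47.3399 -115.8043] F [ 0.8323 -0.8437  0.33  ] M [ 0.1484 -0.3088 -0.0312] 0.025541585786035485
n,t -0.46424285911603785 0.43530498973725024
```

Request:
send_rows([
  {"travel": [0, 0, -0.012], "spin": 0},
])

```text
time_s: 12.57
tcp_pos: [0.5741, 0.2693, 0.0529]
eef_rot: [-179.8, -0.5, -163.1]
contact_force: [-0.6, -1.7, -7.7]
gripper_width: 0.0251
```

```bash
python3 st.py 3
```

```text
12.5667 [0.5741 0.2693 0.0529] [-179.7759   -0.5132 -163.0996] [  42.7217   25.8875  -15.9251   -0.029   -48.747  -115.8011] F [-0.643  -1.6683 -7.6766] M [-0.0479  0.0749  0.0061] 0.02508288629213369
12.7167 [0.5763 0.2708 0.0561] [-179.8793   -0.1674 -163.0498] [  42.7204   25.6924  -15.7581    0.0478  -48.7528 -115.8016] F [-0.9106  0.5622 -5.9231] M [ 0.023  -0.1946 -0.0125] 0.025142705596503775
n,t -0.46437309433185014 0.4355622674796838
```

Request:
send_rows([
  {"travel": [0, 0, -0.03], "spin": 0},
  {"travel": [0, 0, -0.03], "spin": 0},
])

```text
time_s: 12.88
tcp_pos: [0.5718, 0.2679, 0.1095]
eef_rot: [-179.7, -1.0, -163.2]
contact_force: [1.4, 0.6, -4.4]
gripper_width: 0.0249
```

```bash
python3 st.py 3
```

```text
12.8833 [0.5718 0.2679 0.1095] [-179.6527   -0.9678 -163.1663] [  42.7176   22.4566  -12.6957   -0.1329  -55.8701 -115.8054] F [ 1.4085  0.6411 -4.4218] M [ 0.2979 -0.5934 -0.0015] 0.02492546020173169
13.0333 [0.5736 0.2694 0.1119] [-179.8243   -0.589  -163.1563] [  42.7175   22.285   -12.6078   -0.1197  -55.7138 -115.805 ] F [-0.2684  0.0005 -6.551 ] M [ 0.1032 -0.1097 -0.0206] 0.025642892202947794
n,t -0.4621981737690748 0.43344109195215386
```

Request:
send_rows([
  {"travel": [0, 0, -0.035], "spin": 0},
  {"travel": [0, 0, -0.035], "spin": 0},
  {"travel": [0, 0, -0.035], "spin": 0},
])

```text
time_s: 13.28
tcp_pos: [0.5674, 0.266, 0.2052]
eef_rot: [-179.5, -1.9, -163.3]
contact_force: [1.4, 0.5, -5.9]
gripper_width: 0.0254
```

```bash
python3 st.py 3
```

```text
13.2833 [0.5674 0.266  0.2052] [-179.522    -1.9495 -163.3416] [  42.6753   18.0594   -5.6358   -0.4579  -68.2671 -115.8319] F [ 1.3937  0.4798 -5.8847] M [ 0.2663 -0.4508 -0.0212] 0.025401472748560257
13.4333 [0.5701 0.2678 0.2088] [-179.6965   -1.4029 -163.3018] [  42.6745   17.8768   -5.4422   -0.3682  -68.0756 -115.831 ] F [ 0.8096  1.0699 -6.7317] M [ 0.1883 -0.2573 -0.0131] 0.02503203588781754
n,t -0.45943975021784184 0.4308811778108244
```

Request:
send_rows([
  {"travel": [0, 0, -0.03], "spin": 0},
])

```text
time_s: 13.52
tcp_pos: [0.5664, 0.2664, 0.2304]
eef_rot: [-179.6, -2.2, -163.4]
contact_force: [-1.1, -0.8, -9.0]
gripper_width: 0.0252
```

```bash
python3 st.py 2
```

```text
13.5167 [0.5664 0.2664 0.2304] [-179.5915   -2.1826 -163.3991] [  42.6585   17.2174   -3.4141   -0.6238  -71.5098 -115.8409] F [-1.0951 -0.7867 -9.0417] M [-0.0262  0.0968 -0.0358] 0.02523776632165196
13.6167 [0.5719 0.2687 0.2403] [-179.7231   -1.2153 -163.2841] [  42.6545   16.8368   -2.7447   -0.2977  -71.6327 -115.8388] F [ 1.953   0.5129 -4.2144] M [ 0.2744 -0.6255 -0.0509] 0.025322455677640257
n,t -0.46089914640281265 0.43225177270392084
```

Request:
send_rows([
  {"travel": [0.009, -0.03, 0], "spin": 0},
  {"travel": [0.009, -0.03, 0], "spin": 0},
  {"travel": [0.009, -0.03, 0], "spin": 0},
  {"travel": [0.009, -0.03, 0], "spin": 0},
])

```text
time_s: 13.95
tcp_pos: [0.5693, 0.1455, 0.2306]
eef_rot: [-179.8, -1.7, -162.9]
contact_force: [1.1, -0.6, -6.1]
gripper_width: 0.0253
```

```bash
python3 st.py 3
```

```text
13.95 [0.5693 0.1455 0.2306] [-179.8285   -1.6927 -162.9255] [  33.1805   13.2852   -8.869    -0.3253  -69.52   -105.9852] F [ 1.118  -0.6376 -6.1083] M [ 0.0753 -0.4027  0.0182] 0.025282182190213234
14.1 [0.5693 0.1442 0.2308] [-179.8105   -1.7289 -163.1374] [  33.0729   13.2637   -8.8781   -0.3207  -69.5715 -106.091 ] F [-0.176   0.9522 -6.106 ] M [ 0.2444 -0.3419 -0.0294] 0.02490123455951316
n,t -0.4968190347151474 0.3130464707169749
```

Request:
send_rows([
  {"travel": [0.009, -0.03, -0.004], "spin": 0},
  {"travel": [0.009, -0.03, -0.003], "spin": 0},
  {"travel": [0.009, -0.03, -0.003], "spin": 0},
  {"travel": [0.009, -0.03, -0.003], "spin": 0},
  {"travel": [0.009, -0.03, -0.003], "spin": 0},
])

```text
time_s: 14.52
tcp_pos: [0.5679, -0.0101, 0.237]
eef_rot: [180.0, -2.3, -162.7]
contact_force: [0.5, -0.4, -5.8]
gripper_width: 0.0248
```

```bash
python3 st.py 3
```

```text
14.5167 [ 0.5679 -0.0101  0.237 ] [ 179.9684   -2.3213 -162.7402] [ 18.6523  11.5341 -10.4136  -0.0934 -70.3722 -91.36  ] F [ 0.5411 -0.3993 -5.7732] M [ 0.0534 -0.4941  0.0171] 0.024845226119851484
14.6667 [ 0.568  -0.011   0.2371] [ 179.9858   -2.3261 -162.9475] [ 18.572   11.5338 -10.4013  -0.0806 -70.3899 -91.4912] F [ 0.3912  0.5686 -6.114 ] M [ 0.303  -0.3638  0.0221] 0.02504580346442094
n,t -0.5435244016436338 0.16506183651833164
```

Request:
send_rows([
  {"travel": [0.009, -0.03, -0.003], "spin": 0},
  {"travel": [0.009, -0.03, -0.002], "spin": 0},
  {"travel": [0.009, -0.03, -0.002], "spin": 0},
  {"travel": [0.009, -0.03, -0.002], "spin": 0},
])

```text
time_s: 15.0
tcp_pos: [0.5698, -0.1305, 0.2407]
eef_rot: [179.7, -2.5, -162.4]
contact_force: [-0.3, 0.3, -5.9]
gripper_width: 0.0253
```

```bash
python3 st.py 3
```

```text
15.0 [ 0.5698 -0.1305  0.2407] [ 179.6917   -2.5169 -162.4283] [  6.3814  13.0439  -8.0793   0.1961 -71.4058 -78.8832] F [-0.3092  0.3017 -5.9446] M [ 0.1209 -0.4952 -0.0111] 0.025325412202747824
15.15 [ 0.5696 -0.1315  0.2405] [ 179.7      -2.5571 -162.6526] [  6.2875  13.0748  -8.0809   0.2067 -71.4116 -79.0171] F [-0.0782  0.1174 -6.1921] M [ 0.2348 -0.4111  0.0481] 0.02560224921172927
n,t -0.5823191783069774 0.05094697408964452
```

Request:
send_rows([
  {"travel": [0, 0, -0.03], "spin": 0},
])

```text
time_s: 15.23
tcp_pos: [0.5678, -0.1297, 0.2635]
eef_rot: [179.4, -3.1, -162.7]
contact_force: [-0.6, -0.1, -7.7]
gripper_width: 0.0251
```

```bash
python3 st.py 3
```

```text
15.2333 [ 0.5678 -0.1297  0.2635] [ 179.3782   -3.1316 -162.7101] [  6.3522  12.5504  -5.6771  -0.0172 -74.9651 -79.0744] F [-0.575  -0.0631 -7.6579] M [ 0.2613 -0.2111 -0.0019] 0.025124653746570684
15.3833 [ 0.5725 -0.1299  0.2714] [ 179.7495   -2.3601 -162.5765] [  6.4208  12.217   -5.1435   0.2116 -75.004  -79.0615] F [-0.4975 -0.5512 -6.3366] M [ 0.1743 -0.4428 -0.0061] 0.025249640913511572
n,t -0.5846226386337163 0.05334030487616977
```

Request:
send_rows([
  {"travel": [0, 0, 0.025], "spin": 0},
  {"travel": [0, 0, -0.015], "spin": 0},
])

```text
time_s: 15.55
tcp_pos: [0.5705, -0.1265, 0.2559]
eef_rot: [179.5, -2.6, -162.5]
contact_force: [-3.4, 0.9, -10.2]
gripper_width: 0.0248
```

```bash
python3 st.py 4
```

```text
15.55 [ 0.5705 -0.1265  0.2559] [ 179.5047   -2.5626 -162.4737] [  6.6553  12.6148  -6.5651  -0.0035 -73.4301 -79.139 ] F [ -3.3611   0.8952 -10.2177] M [ 0.2872  0.35   -0.0304] 0.024774451439810566
15.75 [ 0.5754 -0.1281  0.2647] [ 179.9151   -1.8576 -162.4154] [  6.6156  12.3092  -5.9035   0.2815 -73.6274 -79.1161] F [ 0.2351 -0.0166 -6.6486] M [ 0.1535 -0.3433  0.0152] 0.02538173922425888
n,t -0.5867831818752322 0.05592745456660071
```

Request:
send_rows([
  {"travel": [0, 0, 0.04], "spin": 0},
  {"travel": [0, 0, -0.03], "spin": 0},
])

```text
time_s: 15.92
tcp_pos: [0.5631, -0.1269, 0.2399]
eef_rot: [179.4, -3.1, -162.4]
contact_force: [-9.5, 1.7, -19.7]
gripper_width: 0.0249
```

```bash
python3 st.py 4
```

```text
15.9167 [ 0.5631 -0.1269  0.2399] [ 179.4061   -3.1288 -162.4138] [  6.7075  12.8128  -8.4498   0.0073 -71.922  -79.14  ] F [ -9.4907   1.6579 -19.7451] M [ 0.5669  2.2043 -0.1072] 0.024932153081807497
16.1167 [ 0.5807 -0.1279  0.2623] [-179.7165   -0.9523 -162.2867] [  6.7008  12.2575  -6.3444   0.4831 -72.2793 -79.1357] F [ 0.5054 -0.1372 -5.8322] M [ 0.1804 -0.2908 -0.029 ] 0.025432520134333666
n,t -0.5917856992540881 0.05776361136355533
```

Request:
send_rows([
  {"travel": [0, 0, 0.035], "spin": 0},
  {"travel": [0, 0, -0.025], "spin": 0},
])

```text
time_s: 16.28
tcp_pos: [0.575, -0.1266, 0.2433]
eef_rot: [179.9, -1.5, -162.4]
contact_force: [-5.2, 1.0, -15.5]
gripper_width: 0.025
```

```bash
python3 st.py 4
```

```text
16.2833 [ 0.575  -0.1266  0.2433] [ 179.8972   -1.5414 -162.3504] [  6.7267  12.7604  -8.0901   0.2025 -70.6826 -79.148 ] F [ -5.2498   0.985  -15.4956] M [ 0.7446  1.3322 -0.0678] 0.024991218132107574
16.4833 [ 0.5865 -0.1278  0.2597] [-179.4139   -0.0322 -162.2191] [  6.7243  12.2821  -6.7134   0.6152 -70.9247 -79.1439] F [ 0.222  -0.3365 -5.9222] M [ 0.1438 -0.1347  0.0376] 0.02518718574183053
n,t -0.5972932333953564 0.05967650807347067
```

Request:
send_rows([
  {"travel": [0.0165, -0.025, 0], "spin": 0},
])

```text
time_s: 16.57
tcp_pos: [0.5804, -0.1533, 0.2594]
eef_rot: [-179.5, 0.1, -162.1]
contact_force: [0.5, -1.2, -6.0]
gripper_width: 0.0249
```

```bash
python3 st.py 3
```

```text
16.5667 [ 0.5804 -0.1533  0.2594] [-179.5037    0.123  -162.0597] [  4.1363  12.2204  -6.7696   0.4793 -70.7728 -76.3534] F [ 0.5205 -1.1666 -6.0449] M [-0.1126 -0.1794 -0.0349] 0.02489976332329164
16.7167 [ 0.5785 -0.1574  0.2596] [-179.4418    0.0054 -162.3228] [  3.7927  12.1823  -6.8359   0.5723 -70.8436 -76.3027] F [ 0.1243  0.55   -6.9161] M [ 0.1457 -0.1686 -0.0122] 0.02506534894152893
n,t -0.5987723598068765 0.029023219160190707
```

Request:
send_rows([
  {"travel": [0.0165, -0.025, 0], "spin": 0},
])

```text
time_s: 16.8
tcp_pos: [0.5721, -0.1833, 0.2593]
eef_rot: [-179.5, 0.1, -162.2]
contact_force: [-0.1, -1.2, -6.6]
gripper_width: 0.0252
```

```bash
python3 st.py 3
```

```text
16.8 [ 0.5721 -0.1833  0.2593] [-179.5204    0.134  -162.2065] [  1.1278  12.2563  -6.726    0.446  -70.7523 -73.4809] F [-0.1214 -1.2365 -6.572 ] M [-0.1753 -0.2775  0.0794] 0.025180326473398996
16.95 [ 0.5703 -0.187   0.2594] [-179.4655    0.0208 -162.4328] [  0.8217  12.2369  -6.7736   0.5355 -70.8163 -73.4298] F [-0.1809  1.4202 -7.1963] M [ 0.227  -0.1267  0.0303] 0.025492359184084303
n,t -0.600127162743059 -0.0015863399516590647
```

```bash
cat > fin.py <<'E'
from h import *
import sys
s=r.get_state(); print(s['tcp_pos'],s['eef_rot'])
ref=rot([-179.86,-.2,-163.05]); cur=rot(s['eef_rot']); under=s['tcp_pos']-.0395*np.array([0,0,1]); print('under',under)
z=cur@ref.T@[0,0,1]; print('weight axis tilt deg',np.degrees(np.arccos(z[2])),z,'origin',s['tcp_pos']+cur@ref.T@[.0004,.0002,-.0395])
for n in ('wrist','top','scene'):
    c=cam(n); im,d=r.capture(n)
    print(n,'pp',[(np.round(w(c,x['at']),4).tolist(),round(x['conf'],2)) for x in r.pinpoint(n,'brass_weight')])
    b=im.astype(int); m=(b[...,2]>b[...,0]+35)&(d>0); P=[]
    zt=under[2]+.02
    for v,u in zip(*np.nonzero(m)):
        p=deproj(c,u,v,d[v,u])
        if np.hypot(p[0]-.57,p[1]+.186)<.06 and abs(p[2]-zt)<.008: P.append(p)
    P=np.array(P); print(n,len(P))
    if len(P)>20:
        (x,y),rad=cv2.minEnclosingCircle((P[:,:2]*1000).astype(np.float32)); A=np.c_[P[:,:2]-P[:,:2].mean(0),np.ones(len(P))]
        k,*_=np.linalg.lstsq(A,P[:,2],rcond=None); print((x,y),rad,P.mean(0),'slope deg',np.degrees(k[:2]))
    cv2.imwrite(f'pics/{sys.argv[1]}_{n}.png',im)
E
python3 fin.py f1; python3 - <<'E'
import cv2,numpy as np
a=cv2.imread('pics/f1_wrist.png');b=cv2.imread('pics/f1_scene.png')[170:330,110:310]
cv2.imwrite('pics/f1.png',np.vstack([cv2.resize(a,(480,300)),cv2.resize(b,(375,300))[:, :375] if 0 else cv2.copyMakeBorder(cv2.resize(b,(375,300)),0,0,0,105,0)]))
E
```

```text
[ 0.57029805 -0.18696997  0.25938783] [-1.79465527e+02  2.08273335e-02 -1.62432808e+02]
under [ 0.57029805 -0.18696997  0.21988783]
weight axis tilt deg 0.4520766487716582 [-0.00575239  0.00540041  0.99996887] origin [ 0.57092308 -0.18697898  0.21989024]
wrist pp [([0.5722, -0.1847, 0.2164], 0.77)]
wrist 6049
(564.18994140625, -190.42510986328125) 34.45191192626953 [ 0.55497935 -0.19348008  0.2389065 ] slope deg [3.15151137 0.45988085]
top pp [([0.2798, 0.3767, 0.0018], 0.92), ([0.2754, 0.2424, -0.0007], 0.68), ([0.4499, 0.5365, -0.0011], 0.55)]
top 0
scene pp [([0.4485, 0.5373, 0.0033], 0.98), ([0.5735, -0.1858, 0.2203], 0.91), ([0.2811, 0.2378, -0.0008], 0.76), ([0.2764, 0.378, 0.0009], 0.6)]
scene 515
(575.5963134765625, -184.56088256835938) 35.43588638305664 [ 0.5884132  -0.18280048  0.23968954] slope deg [-2.80148308 -0.34764589]
```

View pics/f1.png

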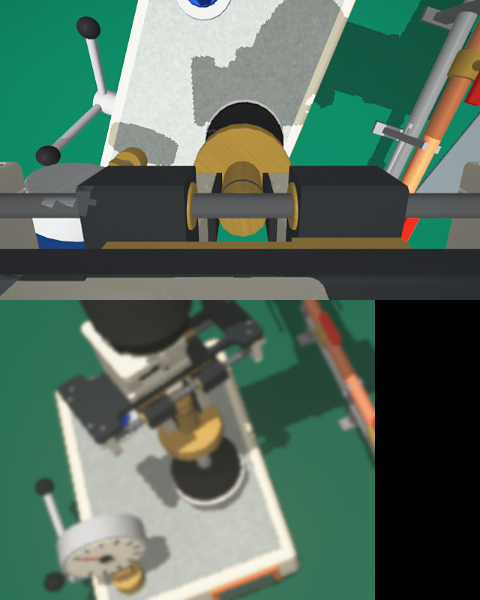

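The wrist part of the picture shows the brass disc centred at about (242,160), over the black stack at (245,130). The scene part shows the weight hanging free above the spigot. Now the slow descent.

Request:
send_rows([
  {"travel": [0, 0, 0.025], "spin": 0},
])

```text
time_s: 17.33
tcp_pos: [0.5739, -0.1861, 0.2397]
eef_rot: [-179.2, 0.5, -162.2]
contact_force: [2.2, -0.9, -4.2]
gripper_width: 0.0252
```

```bash
python3 st.py 4
```

```text
17.3333 [ 0.5739 -0.1861  0.2397] [-179.1812    0.4654 -162.1878] [  1.0024  12.8549  -8.6376   0.7011 -67.8266 -73.4543] F [ 2.2142 -0.9258 -4.2347] M [ 0.0467 -0.6695 -0.0237] 0.025241321249982646
17.5333 [ 0.5704 -0.1855  0.2345] [-179.4726   -0.0903 -162.2514] [  0.9827  13.0919  -8.9567   0.5732 -67.8867 -73.4491] F [ 0.1363 -0.4102 -5.0869] M [ 0.119  -0.2004  0.0102] 0.025239785961538412
n,t -0.5997678592876204 -0.00019862711386249015
```

Request:
send_rows([
  {"travel": [0, 0, 0.02], "spin": 0},
])

```text
time_s: 17.62
tcp_pos: [0.5735, -0.1864, 0.2195]
eef_rot: [-179.2, 0.3, -162.2]
contact_force: [2.7, 0.0, -4.3]
gripper_width: 0.0253
```

```bash
python3 st.py 3; python3 fin.py f2; python3 - <<'E'
from h import *
from scipy.optimize import least_squares
s=r.get_state(); c=cam('wrist'); im=cv2.imread('pics/f2_wrist.png'); im,d=r.capture('wrist'); b=im.astype(int)
m=(b[...,2]>b[...,0]+35)&(d>0)&(d<.35); zt=s['tcp_pos'][2]-.0195
P=np.array([p for p in (deproj(c,u,v,d[v,u]) for v,u in zip(*np.nonzero(m))) if abs(p[2]-zt)<.006 and np.hypot(p[0]-.57,p[1]+.187)<.05])
q=P[:,:2]; c0=np.array([.571,-.187])
for it in range(5):
    a=np.degrees(np.arctan2(*(q-c0).T[::-1]))%360; rr=np.hypot(*(q-c0).T); B=[]
    for k in range(110,290,4):
        i=np.nonzero((a>=k)&(a<k+4))[0]
        if len(i)>8: B.append(q[i[np.argsort(rr[i])[-3]]])
    B=np.array(B); B=B[np.hypot(*(B-c0).T)>.030]
    c0=least_squares(lambda x:np.hypot(*(B-x).T)-.036,c0,loss='soft_l1',f_scale=.0005).x
print('rim fit',c0,len(B),np.abs(np.hypot(*(B-c0).T)-.036).mean())
E
```

```text
17.6167 [ 0.5735 -0.1864  0.2195] [-179.209     0.3003 -162.1722] [  0.9852  13.6608 -10.2826   0.7361 -65.5418 -73.4612] F [ 2.7233  0.0093 -4.2995] M [ 0.0768 -0.6084 -0.0106] 0.025256891979344734
17.7667 [ 0.5698 -0.1855  0.2143] [-179.516    -0.2043 -162.2408] [  0.9786  13.878  -10.6291   0.5739 -65.5499 -73.4563] F [ 0.712  -0.4582 -5.0926] M [ 0.0634 -0.1117  0.0052] 0.024913240767814
n,t -0.5992196743665715 -0.00037032663484459847
[ 0.56981072 -0.18553295  0.21425753] [-179.51595573   -0.20432188 -162.24076556]
under [ 0.56981072 -0.18553295  0.17475753]
weight axis tilt deg 0.344069274807884 [-0.00175974  0.00574148  0.99998197] origin [ 0.57027736 -0.1855541   0.17475776]
wrist pp [([0.5723, -0.1845, 0.1732], 0.76)]
wrist 6051
(563.1573486328125, -189.36236572265625) 34.30915069580078 [ 0.55442806 -0.19216018  0.19381679] slope deg [2.84777692 0.4161322 ]
top pp [([0.277, 0.3746, 0.0024], 0.86), ([0.2759, 0.2405, -0.0005], 0.81), ([0.4533, 0.5404, 0.0001], 0.75)]
top 1
scene pp [([0.2789, 0.236, 0.0002], 0.93), ([0.2752, 0.3786, -0.0008], 0.91), ([0.4495, 0.5315, 0.0002], 0.71), ([0.5737, -0.1819, 0.177], 0.6)]
scene 465
(576.9378051757812, -184.90493774414062) 35.44197463989258 [ 0.58956528 -0.18302326  0.19566834] slope deg [-3.03460504 -0.49193432]
rim fit [ 0.57351329 -0.18663337] 42 0.0005050903778889311
```

```bash
python3 - <<'E'
from h import *
s=r.get_state(); zt=s['tcp_pos'][2]-.0195
for n in('wrist','scene'):
    c=cam(n); im,d=r.capture(n); b=im.astype(int); m=(b[...,2]>b[...,0]+35)&(d>0)
    P=np.array([p for p in (deproj(c,u,v,d[v,u]) for v,u in zip(*np.nonzero(m))) if abs(p[2]-zt)<.006 and .016<np.hypot(p[0]-.571,p[1]+.186)<.031])
    A=np.c_[P[:,:2]-[.571,-.186],np.ones(len(P))]; ok=np.ones(len(P),bool)
    for _ in range(8):
        k,*_=np.linalg.lstsq(A[ok],P[ok,2],rcond=None); e=np.abs(A@k-P[:,2]); ok=e<max(.0012,0)
    print(n,len(P),ok.sum(),'slope deg',np.degrees(k[:2]),'z at axis',k[2],'span',P[ok].min(0),P[ok].max(0))
    # stem top
    z2=zt+.055
    T=np.array([p for p in (deproj(c,u,v,d[v,u]) for v,u in zip(*np.nonzero(m))) if z2-.045<p[2]<z2-.015 and np.hypot(p[0]-.571,p[1]+.186)<.02])
    if len(T): print('stem',len(T),T.mean(0),T.min(0),T.max(0))
E
```

```text
wrist 3744 3584 slope deg [ 0.76425078 -0.36524833] z at axis 0.19494577365261817 span [ 0.54003607 -0.21695916  0.19335819] [ 0.58267857 -0.15746351  0.19633739]
stem 958 [ 0.56245879 -0.18991524  0.22027303] [ 0.55841152 -0.20532408  0.20579201] [ 0.57493997 -0.17486045  0.23572437]
scene 225 134 slope deg [ 0.67069894 -0.07510286] z at axis 0.1951524495841573 span [ 0.56057705 -0.21588452  0.19399772] [ 0.60079829 -0.15534368  0.19658664]
stem 80 [ 0.58340773 -0.18310296  0.21982567] [ 0.576221   -0.1948312   0.20584712] [ 0.58646022 -0.16928495  0.23550757]
```

Request:
send_rows([
  {"travel": [0.001, 0, 0.0055], "spin": 0},
])

```text
time_s: 18.3
tcp_pos: [0.5704, -0.1863, 0.2105]
eef_rot: [-179.4, 0.1, -162.2]
contact_force: [0.8, 0.1, -5.7]
gripper_width: 0.0255
```

```bash
python3 st.py 4; python3 - <<'E'
from h import *
for n in('top','scene'):
    c=cam(n); im,d=r.capture(n); cv2.imwrite(f'pics/end_{n}.png',im)
    for t in('steel_weight','black_weight','spare_gauge','vent_grip'): print(n,t,[np.round(w(c,x['at']),3).tolist() for x in r.pinpoint(n,t)[:2]])
a=cv2.imread('pics/end_top.png')[90:310,180:540];b=cv2.imread('pics/end_scene.png')[130:330,110:410]
cv2.imwrite('pics/end.png',np.vstack([cv2.resize(a,(480,293)),cv2.resize(b,(480,300))]))
E
```

```text
18.3 [ 0.5704 -0.1863  0.2105] [-179.3962    0.0545 -162.2346] [  0.9307  13.9306 -11.0878   0.6215 -64.7559 -73.4295] F [ 0.8149  0.0657 -5.6503] M [ 0.0405 -0.2144 -0.0146] 0.025509888024459193
18.5 [ 0.5693 -0.1861  0.2091] [-179.4724   -0.1008 -162.2526] [  0.9255  13.9941 -11.1869   0.5906 -64.764  -73.4292] F [-0.5809 -0.6302 -5.9747] M [ 0.122  -0.1621 -0.0303] 0.02541167754791167
n,t -0.5989377520662098 -0.0011032901489886524
top steel_weight [[0.472, 0.366, 0.001]]
top black_weight [[0.42, 0.246, 0.001], [0.432, -0.283, 0.118]]
top spare_gauge [[0.767, 0.15, 0.001]]
top vent_grip [[0.429, -0.28, 0.115]]
scene steel_weight [[0.477, 0.366, 0.004]]
scene black_weight [[0.422, 0.247, 0.006], [0.571, -0.181, 0.159]]
scene spare_gauge [[0.764, 0.15, 0.002]]
scene vent_grip [[0.423, 0.248, 0.006], [0.429, -0.279, 0.113]]
```

View pics/end.png

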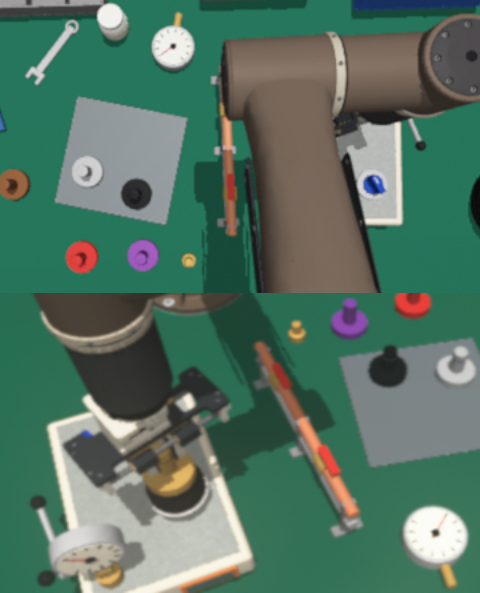

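The weight hangs over the spigot at (170,470), clear of it. The steel weight, black weight and gauge stand where they were, and the knob at (373,184) is still turned. I'm handing in.

```bash
python3 -c "
from plant import r
r.close_job(); print(r.get_state()['time_s'])"
```

```text
the job is handed in; nothing more can be done
the job is handed in; nothing more can be done
```

The job is done and handed in at about 19 s of robot time. The vent knob is closed, and the brass weight is held in the air over the spigot.

- **Vent knob:** I turned it about 43° (0.75 rad) clockwise, until the wrist moment rose to about 0.5 N·m and the pads slid over the bar, so I take it to be at its end stop. After I let go, the camera still showed it at the new angle. The stop is inferred from that moment and the measured turn; the joint angle itself cannot be read. The weights were still on the mat then.
- **Brass weight:** I gripped it by the stem and carried it over the manifold with its underside about 19 cm above the bench. I felt no unexpected forces on the way.
- **Final pose:** By arm position, the underside is at 0.170 m, about 10.6 mm above the spigot tip.
    - **Centring:** Arm position puts the weight within about 1 mm of the spigot axis. A wrist-camera fit of the weight's rim disagreed, showing about 2 mm in x. I nudged it 1 mm towards that side, and did not repeat the fit afterwards.
    - **Level:** Tilt is about 0.3–0.8° (arm position against camera plane fits, taken just before the last 5 mm).
- **Other things:** The steel weight, black weight and spare gauge read in their original places, within the cameras' error.

The arm's tilt drifted by about 2.5° during the carry, because each move starts from the measured pose. I corrected it in the air with short up-and-down moves, beside the stack and clear of everything, before going over the spigot.

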